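# Swap the handpiece behind the spray cans and case up the used one

## Robot

A 6-joint arm with a two-finger parallel gripper is mounted at the origin on a cart in front of the work surface, level with it; the furniture and walls round the work are solid. World frame = base frame: x ahead of the robot, y to its left, z up, the work surface at z = 0. Lengths are in m, angles in rad, forces in N, time in s.
With the tool pointing down it reaches from about 0.35 to 0.975 m from the base axis. Payload 4.9 kg.
Tool frame: the origin (TCP) lies midway between the tips of the shut fingers; the grasp point (between the pads) lies 19 mm behind it; x points along the fingers, z is the direction in which the jaws open and shut, and the axes are right-handed (so a half turn about x gives the same grasp; the last joint's range is limited). The gripper opens to 85 mm and grips with 20 to 120 N. Pads are 22 mm wide; open, the fingers measure 114 mm over their backs; the gripper's body (76 mm by 85 mm) begins 54 mm behind the grasp point. The pads swing forward as they close: fully open they stand 13 mm farther back than shut.
Start: joints at [1.18, 0.053, 1.613, -0, 1.476, -0.119], TCP at [0.168, 0.602, 0.231] pointing down, gripper open.
Joint ranges: [-3.01, 3.01], [-1.01, 2.22], [0.06, 2.58], [-1.02, 4.17], [0.09, 2.62], [-3.14, 3.14]. Speed limits (rad/s): [2.57, 2.57, 3.14, 3.14, 3.14, 3.14].

## Interface

Orientations are given as a unit quaternion [w, x, y, z].
In Python, from plant import state, cams, workorder, nets gives the robot as it stands.
- The arm moves only by the tool play_rows, never from a script. Its argument "motion" is a list of rows, each a list of 3 entries, a list of its own where there are three numbers: the closure, from -1 (fully open) to 1 (shut), then the shift along the world's x, y, z in m, then the turn about the world's z in rad. A call has 1 to 5 rows; each row is the pose to reach, as a shift and turn from the pose commanded when the call began; what a row does not reach only later rows make up. A row lasts 1/10 s, in which the tool goes at most 50 mm and 8.59 degrees, less where a joint would pass 70% of its speed; a pose out of reach is approached as far as the arm can. A call with a gripper value outside its range is refused whole. The fingers move at their own pace and stop on an object; the grip force is fixed at half the most. Time passes only in rows, so rows that repeat a pose let the fingers close. It gives the time, the measured TCP pose, the force and the opening at its end, in the units of the state.
- state(): the state, without advancing time (a new reading comes with each control period).
- cams.grab_frame(name): name is "scene" or "top" or "wrist"; returns (picture, depth): 384x512x3 uint8, red, green, blue; 384x512 float32, m along the optical axis (not along the pixel's ray), 0 where there is no reading.
- cams.camera_info(name): a dict with "K" (3x3 intrinsics, pixels), "k1" (the pictures are not rectified: a ray, as slopes to the right and down, at radius r is drawn at 1 + k1 r^2 times it, then the intrinsics apply), "rvec" (rotation vector, rad) and "tvec" (3), from world to camera coordinates, as OpenCV has them. Camera axes: x right, y down, z forward; pixel columns grow to the right and rows downward; lengths in m; the calibration is good to about 2 mm. A picture is of the moment at which its call begins: read the wrist's pose just before it. camera_info takes no time and is no camera call; for the wrist camera it gives the pose at the moment of the call.
- workorder.job_done(): hands the job in, once; it reports no verdict.
Trained networks look in the newest picture that a camera, given by its name, has taken for a name from the list of things; names that differ only in an ending like _2 or _b are one class to them, and where a whole thing is asked for, a point or a joint stands for the part that bears it (a point fixed in the world has none). Each returns a list of dicts, best first, with "score" (0 to 1); they miss things now and then, are a little off and sometimes report something else, mostly with a low value. They report only what shows in the picture. A call takes as long as a camera call.
- nets.recognise(camera, target): "at" ([x, y, z] in m, in world coordinates, good to about 4 mm: the middle of the surface that is visible of it).
- nets.landmark_of(camera, target): "at" ([x, y, z] in m, in world coordinates, good to about 4 mm: a listed point, or the origin of a listed thing).
The state is a dict: "time": time; "joint_pos": joint angles; "joint_vel": joint speeds; "joint_efforts": joint torques, N m; "tool_pos": TCP position; "tool_rot": TCP orientation; "contact_force": force on the tool from outside, world axes, zero at the start; "ft_torque": the same for the moment, N m; "gripper_width": opening from 0.0 (shut) to 1.0 (fully open).
Only numpy, scipy, OpenCV 4.12 (cv2) and the standard library are available. Lean on these libraries where they do the work, as an engineer would, in place of code of your own. Each camera call takes 0.05 s, during which the arm holds its last target.

## Task

Stand the two spray cans over on the steel tray so that you can reach the used, red-ringed handpiece in the cradle behind them; lay it lengthwise in the open steel case, then put the clean, green-ringed handpiece into the cradle in its place. Close the case lid fully, and finally stand each can back upright in the bay it came from; do not knock the small things at the back.

Things in the scene. Friction and masses are not known exactly. Their poses are not given: they have to be found in the camera images.
- can_green: Loose spray can, white with a green band and cream cap, upright: body diameter 67, 191 tall, then a cap of diameter 40 up to 218; 0.26 kg. It can be gripped by the cap (190 to 218 above its foot) or high on the body. Origin: centre of its foot, z up along the can. Starts in one of the two bays of the stand (which one varies).
- can_dark: Loose spray can, white with a black band near the top, navy bottom band and cream cap, upright: body diameter 54, 166 tall, then a cap of diameter 32 up to 190; 0.20 kg. It can be gripped by the cap (165 to 190 above its foot) or high on the body. Origin: centre of its foot, z up along the can. Starts in the other bay of the stand.
- used: Loose straight steel handpiece with two red rings, a rod of diameter 18, 148 long along its own y axis; 0.085 kg, balanced near the middle. Origin: midway along it, 10 below its axis. Starts in the stand's cradle, behind the cans.
- clean: Loose straight steel handpiece with two green rings, a rod of diameter 18, 148 long along its own y axis; 0.085 kg, balanced near the middle. Origin: midway along it, 10 below its axis. Starts on a low black V rest at the +y end of the tray, lying along the tray's x, its axis 26 above the tray's underside; the rest's two Vs are 50 from its middle and up to 27 high.
- stand: Fixed white care stand 136 (x) by 184 (y). Origin: centre of underside, front to -x. Two square bays 84x84 inside, centres x -22, y +44 / -44, floor z 4, lips round them (4 wide) up to z 12. Behind at x +40 the cradle: two V yokes 9 thick at y +52 / -52, up to z 39, open 31 wide at the top; a handpiece lies in them along y, its axis at z 32. Between the yokes nothing rises above z 12.
- tray: Fixed flat stainless instrument tray, 190 (x) by 290 (y), rim 14 high, floor 3 to 5 above its underside. Origin: centre of underside. Its front (x below -20) holds tweezers and a mirror (fixed), its +y end (y 91 to 121) the rest of the clean handpiece; free for the cans' feet: x 0 to 75, y -122 to 40.
- case: Fixed steel case 104 (x) by 190 (y), lid open at its back (+x). Origin: centre of underside. Inside x -49 to 49, y -92 to 92; blue liner, its top (where the handpiece lies) at z 6, with four low ribs at x -24 / +24, y -77 to -43 and 43 to 77, up to z 12; walls up to z 38. Hinge line along y at x 54, z 38. Lid 107 from hinge to front edge, 190 wide, 2 thick, with a tab at mid-edge 9 longer.
- case_lid (a joint): Lid hinge angle, rad: 0 shut, 1.75 fully open (leaning 0.18 back beyond upright against its stop; its edge then 143 above the surface). Light hinge: pushed forward past upright (below about 1.5) it falls shut by itself.
- bottle: Bystander: small white bottle with a blue cap, diameter 30, 66 tall, loose, near the back edge of the surface; not to be knocked. Origin: centre of its foot.
- dappen: Bystander: amber glass dappen dish, diameter 35, 30 tall, loose, near the back edge of the surface; not to be knocked. Origin: centre of its foot.

How it is judged:
By the outcome, as a careful person would: the job done as asked, in the order asked, and still so for the second after the job is handed in, with the robot touching nothing.
It also fails if it takes over 106 s, if anything falls off the work surface, if the arm or the gripper's body presses on something with over 40 N, if the wrist force passes 120 N, or if a joint passes its speed limit or range.

## Working session

There is one attempt and no reset: what is moved stays moved. The work goes in short steps, Python scripts to look and compute and a tool call to move; the robot and the scene stay as the last step left them, time stands still between calls to the robot, and variables do not carry over. Pictures are saved under pics/ and viewed, and the job is handed in when it is done.

Besides the shell and the picture viewer there is one more tool, called in YAML: its name, and indented under it one key for each argument. play_rows: Moves the arm, as the interface text tells. Its arguments: {"type":"object","properties":{"motion":{"type":"array","items":{"type":"array"}}},"required":["motion"]}

```bash
ls; mkdir -p pics; cat > h.py <<'E'
import numpy as np, cv2
from plant import state, cams, workorder, nets
def grab(name,fn):
    inf=cams.camera_info(name); im,d=cams.grab_frame(name)
    cv2.imwrite('pics/'+fn,cv2.cvtColor(im,cv2.COLOR_RGB2BGR)); return im,d,inf
def cloud(d,inf):
    K=np.array(inf['K']);k1=inf['k1'];h,w=d.shape
    u,v=np.meshgrid(np.arange(w),np.arange(h))
    D=np.array([k1,0,0,0,0],float)
    p=cv2.undistortPoints(np.stack([u,v],-1).reshape(-1,1,2).astype(float),K,D).reshape(h,w,2)
    P=np.dstack([p[...,0]*d,p[...,1]*d,d])
    R=cv2.Rodrigues(np.array(inf['rvec'],float))[0];t=np.array(inf['tvec']).reshape(3)
    W=(P-t)@R; W[d<=0]=np.nan
    return W
def proj(p,inf):
    return cv2.projectPoints(np.array(p,float).reshape(-1,1,3),np.array(inf['rvec'],float),np.array(inf['tvec'],float),np.array(inf['K']),np.array([inf['k1'],0,0,0,0],float))[0].reshape(-1,2)
E
python3 - <<'E'
from h import *
s=state();print(s)
for n in ['scene','top']:
    im,d,inf=grab(n,n+'0.png'); np.savez(n+'0.npz',im=im,d=d,inf=np.array(inf,dtype=object))
    for t in ['can_green','can_dark','used','clean','stand','tray','case','bottle','dappen']:
        r=nets.landmark_of(n,t); print(n,t,[(np.round(q['at'],3).tolist(),round(q['score'],2)) for q in r[:2]])
print(state()['time'])
E
```

```text
pics
{'time': 0.0, 'joint_pos': array([ 1.17995793e+00,  5.33436294e-02,  1.61428782e+00,  1.01020544e-05,
        1.47601121e+00, -1.18994170e-01]), 'joint_vel': array([-0.00245468, -0.0010784 ,  0.00083362,  0.00054643,  0.00070491,
       -0.00083211]), 'joint_efforts': array([-2.16431697e-03, -3.93698859e+01, -3.70167696e+01, -2.57779102e-04,
        7.29837062e-03,  5.93816569e-07]), 'tool_pos': array([0.16757206, 0.60147001, 0.23007492]), 'tool_rot': array([ 0.56251333, -0.42799955,  0.56376727,  0.42727228]), 'contact_force': array([0.66864724, 0.19368519, 0.69018743]), 'ft_torque': array([-0.02199978, -0.0755264 , -0.01152641]), 'gripper_width': 0.9976091869124476}
scene can_green [([0.565, 0.044, 0.004], 0.95)]
scene can_dark [([0.568, -0.048, 0.004], 0.86)]
scene used [([0.632, 0.003, 0.023], 0.79)]
scene clean [([0.716, 0.059, 0.001], 0.54)]
scene stand [([0.593, -0.005, 0.003], 0.58)]
scene tray [([0.405, 0.067, 0.004], 0.64)]
scene case [([0.58, 0.219, -0.003], 0.9)]
scene bottle [([0.716, 0.052, 0.003], 0.5), ([0.402, 0.07, 0.001], 0.42)]
scene dappen [([0.72, -0.072, 0.004], 0.66)]
top can_green [([0.568, 0.042, 0.001], 0.62)]
top can_dark [([0.569, -0.047, 0.003], 0.89)]
top used [([0.634, -0.002, 0.024], 0.87), ([0.57, -0.045, 0.001], 0.52)]
top clean [([0.399, 0.178, 0.018], 0.91)]
top stand [([0.594, -0.005, -0.001], 0.77)]
top tray [([0.404, 0.071, 0.0], 0.57)]
top case [([0.583, 0.222, -0.0], 0.88)]
top bottle [([0.717, 0.056, -0.001], 0.52)]
top dappen [([0.715, -0.072, -0.001], 0.74)]
1.0
```

View pics/scene0.png

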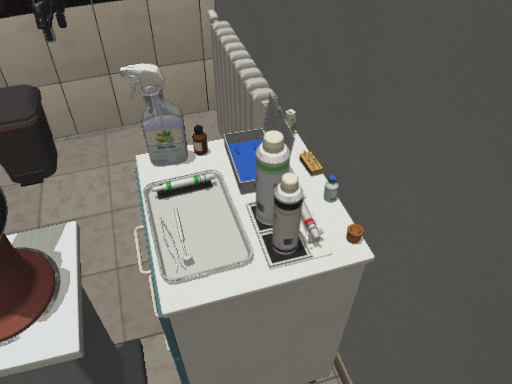

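View pics/top0.png

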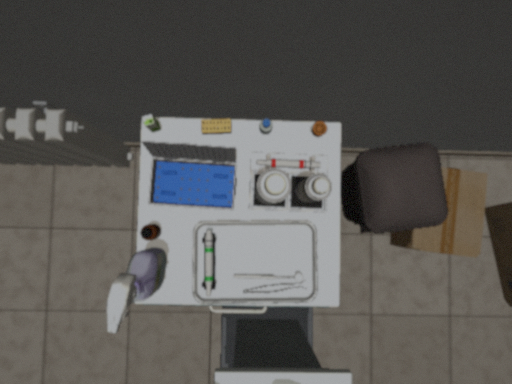

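The scene view shows the green can (272,180), the dark can (287,215) and the red-ringed rod behind them at about (310,215). The clean rod is at (185,184), the open case at (255,155), and a tall spray bottle stands at the left (165,130). In the top view +x is up and +y is left. Next I'll refine positions from depth.

```bash
python3 - <<'E'
from h import *
for n in ['top','scene']:
    z=np.load(n+'0.npz',allow_pickle=True); d=z['d'];inf=z['inf'].item();im=z['im'].astype(int)
    W=cloud(d,inf); X,Y,Z=W[...,0],W[...,1],W[...,2]
    R=cv2.Rodrigues(np.array(inf['rvec'],float))[0];print(n,'cam',-R.T@np.array(inf['tvec']).reshape(3))
    def circ(m,lab):
        if m.sum()<5: print(lab,'few',m.sum());return
        p=W[m]; c,r=cv2.minEnclosingCircle(p[:,:2].astype(np.float32)); print(lab,m.sum(),'mean',p.mean(0).round(4),'circ',np.round(c,4),round(r,4))
    b=lambda x0,x1,y0,y1,z0,z1:(X>x0)&(X<x1)&(Y>y0)&(Y<y1)&(Z>z0)&(Z<z1)
    circ(b(.5,.65,0,.1,.216,.24),'gcap'); circ(b(.5,.65,-.1,0,.188,.205),'dcap')
    circ(b(.5,.65,0,.1,.19,.200),'gshoulder')
    circ(b(.69,.75,.02,.09,.055,.08),'bottle'); circ(b(.69,.75,-.12,-.04,.02,.04),'dappen')
    m=b(.61,.66,-.08,.08,.034,.05); circ(m,'used')
    m2=b(.31,.49,.15,.2,.028,.045); circ(m2,'clean')
    for mm,l in ((m,'used'),(m2,'clean')):
        if mm.sum()>10:
            p=W[mm][:,:2];q=p-p.mean(0);v=np.linalg.svd(q)[2][0];t=q@v;print(l,'dir',v.round(3),'len',t.min().round(3),t.max().round(3),'mid',(p.mean(0)+v*(t.min()+t.max())/2).round(4))
    m=b(.2,.5,.22,.6,.06,.4);circ(m,'spray'); print(np.nanmax(Z[m]) if m.any() else '')
    m=b(.45,.68,.1,.34,.03,.05);p=W[m];print('casewall',np.percentile(p,[1,99],axis=0).round(3).tolist(), cv2.minAreaRect(p[:,:2].astype(np.float32)))
    m=b(.6,.72,.1,.34,.12,.16);p=W[m];print('lid edge',m.sum(),p.min(0).round(3) if len(p) else'',p.max(0).round(3) if len(p) else'')
    m=b(.28,.52,-.1,.24,.0095,.018);p=W[m];print('trayrim',np.percentile(p,[1,99],axis=0).round(3).tolist(),cv2.minAreaRect(p[:,:2].astype(np.float32)))
    # stand bay black floors
    dark=(im.sum(-1)<120)&b(.5,.65,-.12,.12,-.02,.02);p=W[dark];print('baydark',np.percentile(p,[1,99],axis=0).round(3).tolist())
    if n=='top':
        blue=(im[...,2]>im[...,0]+60)&b(.45,.68,.1,.34,-.02,.03);print('blue',cv2.minAreaRect(W[blue][:,:2].astype(np.float32)),W[blue].mean(0))
E
```

```text
top cam [0.51545317 0.09811595 0.92487473]
gcap 352 mean [0.5695 0.0429 0.2222] circ [0.57   0.0426] 0.0195
dcap 211 mean [ 0.5703 -0.0459  0.1942] circ [ 0.5706 -0.0465] 0.0156
gshoulder 297 mean [0.5684 0.0439 0.1935] circ [0.5695 0.0423] 0.029
bottle 60 mean [0.7166 0.0537 0.0658] circ [0.7172 0.0534] 0.0092
dappen 174 mean [ 0.7172 -0.0735  0.0276] circ [ 0.7171 -0.0733] 0.0175
used 498 mean [ 0.6312 -0.0039  0.04  ] circ [ 6.323e-01 -2.000e-04] 0.0737
clean 488 mean [0.4053 0.1762 0.0341] circ [0.4005 0.1769] 0.0732
used dir [-0.023 -1.   ] len -0.077 0.07 mid [ 6.312e-01 -2.000e-04]
clean dir [-1.    -0.023] len -0.068 0.078 mid [0.4004 0.1761]
spray 2646 mean [0.3853 0.2953 0.1905] circ [0.3974 0.3076] 0.082
0.2691505550793926
casewall [[0.451, 0.121, 0.03], [0.639, 0.313, 0.05]] ((0.5431963205337524, 0.21785816550254822), (0.1940118372440338, 0.1864316761493683), 87.57671356201172)
lid edge 440 [0.643 0.119 0.12 ] [0.656 0.308 0.156]
trayrim [[0.309, -0.075, 0.01], [0.499, 0.215, 0.017]] ((0.4034310579299927, 0.07042968273162842), (0.1886260211467743, 0.2901570200920105), 1.1
[... 687 characters left out ...]
 mean [0.4032 0.1734 0.033 ] circ [0.4003 0.1752] 0.0745
used dir [-0.093 -0.996] len -0.083 0.044 mid [ 0.6318 -0.0103]
clean dir [-1.    -0.019] len -0.071 0.077 mid [0.4003 0.1733]
spray 2998 mean [0.3778 0.2889 0.1631] circ [0.396  0.3077] 0.0829
0.2681506311900483
casewall [[0.451, 0.123, 0.03], [0.639, 0.315, 0.05]] ((0.5424628257751465, 0.21813949942588806), (0.19544866681098938, 0.19043797254562378), 88.04483032226562)
lid edge 354 [0.642 0.118 0.12 ] [0.656 0.309 0.155]
trayrim [[0.306, -0.073, 0.01], [0.499, 0.217, 0.016]] ((0.40283846855163574, 0.07267679274082184), (0.1912599802017212, 0.2946198284626007), 1.504057765007019)
baydark [[0.534, -0.079, 0.002], [0.603, 0.023, 0.017]]
```

```bash
python3 - <<'E'
import cv2
a=cv2.imread('pics/top0.png')[105:315,125:350]; cv2.imwrite('pics/top0z.png',cv2.resize(a,None,fx=2.8,fy=2.8,interpolation=cv2.INTER_CUBIC))
E
```

```text
(no output)
```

View pics/top0z.png

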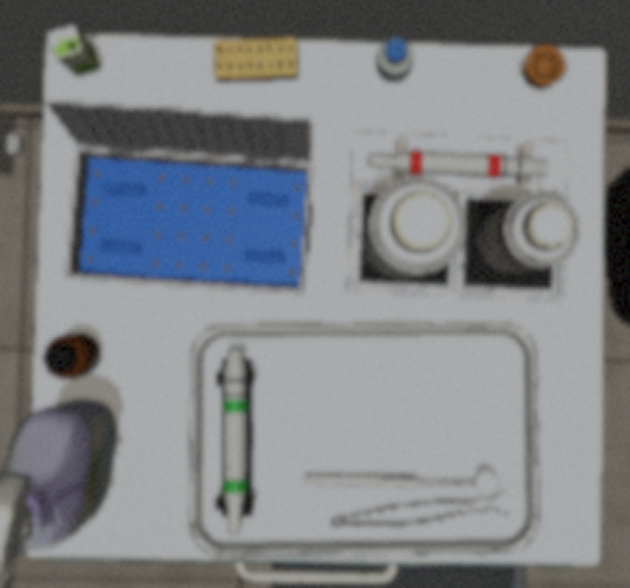

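play_rows:
  motion:
    - [-1,[0.0,0.0,0.05],-0.1]
    - [-1,[0.02,-0.03,0.08],-0.25]
    - [-1,[0.05,-0.07,0.08],-0.4]
    - [-1,[0.079,-0.11,0.08],-0.55]
    - [-1,[0.108,-0.15,0.08],-0.7]

```text
time: 1.5
tool_pos: [0.2765, 0.4507, 0.3119]
tool_rot: [0.677, -0.207, 0.676, 0.207]
contact_force: [-0.1, 0.6, 0.3]
gripper_width: 0.998
```

play_rows:
  motion:
    - [-1,[0.029,-0.04,0.0],-0.12]
    - [-1,[0.058,-0.08,0.0],-0.24]
    - [-1,[0.087,-0.12,0.0],-0.36]
    - [-1,[0.116,-0.16,0.0],-0.48]
    - [-1,[0.145,-0.2,0.0],-0.622]

```text
time: 2.0
tool_pos: [0.4216, 0.2503, 0.3116]
tool_rot: [0.707, 0.01, 0.707, -0.01]
contact_force: [0.6, 0.6, 0.1]
gripper_width: 1.001
```

play_rows:
  motion:
    - [-1,[0.03,-0.041,0.0],0.0]
    - [-1,[0.06,-0.082,0.0],0.0]
    - [-1,[0.09,-0.123,0.0],0.0]
    - [-1,[0.12,-0.164,-0.01],0.0]
    - [-1,[0.148,-0.208,-0.03],0.0]

```text
time: 2.5
tool_pos: [0.5657, 0.0498, 0.2865]
tool_rot: [0.709, 0.008, 0.706, -0.008]
contact_force: [1.0, 0.2, 0.8]
gripper_width: 0.999
```

play_rows:
  motion:
    - [-1,[0.001,-0.001,-0.03],0.0]
    - [-1,[0.001,-0.001,-0.06],0.0]
    - [-1,[0.001,-0.001,-0.08],0.0]
    - [-1,[0.001,-0.001,-0.085],0.0]
    - [1,[0.001,-0.001,-0.085],0.0]

```text
time: 3.0
tool_pos: [0.5643, 0.0509, 0.1991]
tool_rot: [0.707, 0.008, 0.708, -0.008]
contact_force: [-0.0, -0.7, -0.3]
gripper_width: 0.855
```

play_rows:
  motion:
    - [1,[0,0,0],0]
    - [1,[0,0,0],0]
    - [1,[0,0,0],0]
    - [1,[0,0,0],0]
    - [1,[0,0,0],0]

```text
time: 3.5
tool_pos: [0.5661, 0.0509, 0.2023]
tool_rot: [0.709, 0.008, 0.706, -0.008]
contact_force: [0.6, 0.6, 5.2]
gripper_width: 0.42
```

```bash
python3 - <<'E'
from h import *
s=state();print(s['tool_pos'],s['joint_pos'],s['contact_force'],s['gripper_width'])
im,d,inf=grab('scene','s1.png'); 
cv2.imwrite('pics/s1z.png',cv2.resize(cv2.cvtColor(im,cv2.COLOR_RGB2BGR)[20:270,180:400],None,fx=2.4,fy=2.4))
im,d,inf=grab('wrist','w1.png')
s=state();print(s['tool_pos'],s['gripper_width'])
E
```

```text
[0.56606643 0.05087292 0.20232318] [-4.12775012e-02 -6.50848886e-02  1.77893989e+00 -4.06621871e-05
  1.42347281e+00 -1.83858616e-02] [0.60795309 0.64487598 5.23050107] 0.41955483801196597
[0.56607795 0.05086378 0.20233319] 0.4211932631262308
```

View pics/s1z.png

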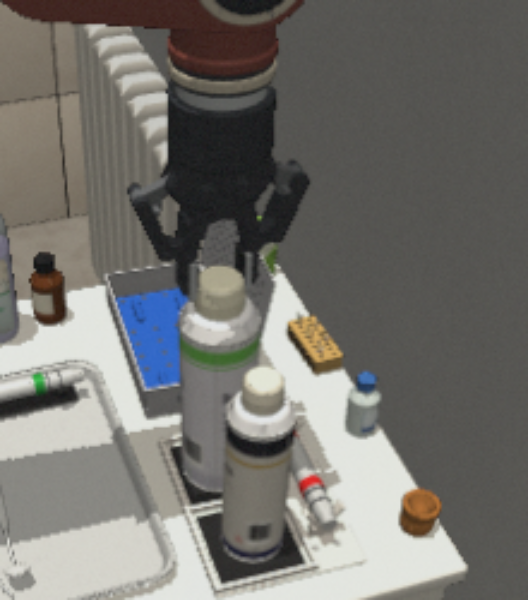

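View pics/w1.png

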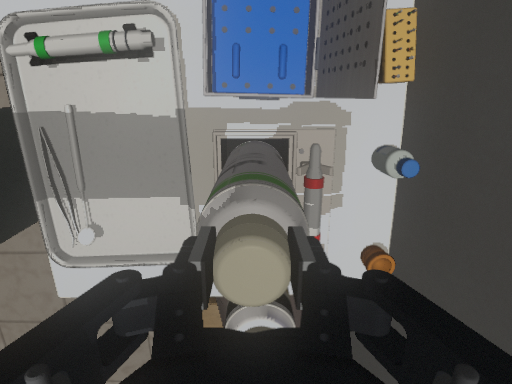

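The grip is 8 mm off-centre in y, because my rows exceeded the 50 mm cap and lost travel. I'll open, recentre and grip again.

play_rows:
  motion:
    - [-1,[0,0,0],0]
    - [-1,[0,0,0],0]
    - [-1,[0,0,0],0]
    - [-1,[0,0,0],0]
    - [-1,[0,0,0],0]

```text
time: 4.1
tool_pos: [0.5645, 0.0509, 0.1994]
tool_rot: [0.707, 0.008, 0.707, -0.008]
contact_force: [0.6, -0.0, -0.2]
gripper_width: 0.998
```

```bash
python3 - <<'E'
from h import *
s=state();print(s['tool_pos'],s['gripper_width'],s['contact_force'])
z,d,inf=grab('top','t2.png')
W=cloud(d,inf);X,Y,Z=W[...,0],W[...,1],W[...,2]
z,d,inf=grab('scene','s2.png')
for W in (W,cloud(d,inf)):
    X,Y,Z=W[...,0],W[...,1],W[...,2]
    m=(X>.5)&(X<.63)&(Y>0)&(Y<.1)&(Z>.215)&(Z<.226);p=W[m]
    if m.sum()>5: print(m.sum(),p.min(0),p.max(0),p.mean(0),cv2.minEnclosingCircle(p[:,:2].astype(np.float32)))
E
```

```text
[0.56454924 0.05089336 0.19940678] 0.9975942535079431 [ 0.59894167 -0.03732454 -0.1833311 ]
309 [0.50837446 0.02205435 0.21505084] [0.61968999 0.05916229 0.22590182] [0.56871415 0.03929861 0.22085917] ((0.5640321969985962, 0.048141032457351685), 0.05620025470852852)
```

View pics/s2.png

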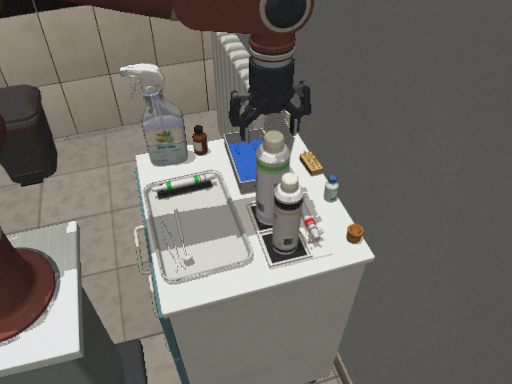

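play_rows:
  motion:
    - [-1,[0.004,-0.009,-0.002],0]
    - [-1,[0.004,-0.009,-0.002],0]
    - [1,[0.004,-0.009,-0.002],0]
    - [1,[0.004,-0.009,-0.002],0]
    - [1,[0.004,-0.009,-0.002],0]

```text
time: 4.7
tool_pos: [0.5687, 0.0419, 0.1978]
tool_rot: [0.707, 0.008, 0.707, -0.008]
contact_force: [0.9, -0.7, 0.2]
gripper_width: 0.514
```

play_rows:
  motion:
    - [1,[0,0,0],0]
    - [1,[0,0,0],0]
    - [1,[0,0,0],0]
    - [1,[0,0,0.01],0]
    - [1,[0,0,0.03],0]

```text
time: 5.2
tool_pos: [0.5667, 0.042, 0.2251]
tool_rot: [0.705, 0.008, 0.709, -0.008]
contact_force: [-0.2, -0.8, -2.8]
gripper_width: 0.43
```

play_rows:
  motion:
    - [1,[-0.01,0.001,0.005],0]
    - [1,[-0.035,0.004,0.005],0]
    - [1,[-0.065,0.007,0.005],0]
    - [1,[-0.095,0.01,0.005],0]
    - [1,[-0.115,0.0125,0.003],0]

```text
time: 5.7
tool_pos: [0.4512, 0.0547, 0.2299]
tool_rot: [0.706, 0.008, 0.708, -0.008]
contact_force: [1.1, -0.3, -2.7]
gripper_width: 0.434
```

play_rows:
  motion:
    - [1,[-0.011,0.001,0.0],0]
    - [1,[-0.011,0.001,-0.01],0]
    - [1,[-0.011,0.001,-0.022],0]
    - [1,[-0.011,0.001,-0.03],0]
    - [1,[-0.011,0.001,-0.032],0]

```text
time: 6.2
tool_pos: [0.442, 0.0554, 0.1967]
tool_rot: [0.706, 0.008, 0.708, -0.008]
contact_force: [0.3, 0.3, -3.1]
gripper_width: 0.429
```

play_rows:
  motion:
    - [1,[0,0,-0.001],0]
    - [1,[0,0,-0.002],0]
    - [1,[0,0,-0.002],0]

```text
time: 6.5
tool_pos: [0.443, 0.0553, 0.1968]
tool_rot: [0.707, 0.008, 0.707, -0.008]
contact_force: [0.4, 0.1, -1.9]
gripper_width: 0.425
```

play_rows:
  motion:
    - [1,[0,0,-0.001],0]
    - [1,[0,0,-0.001],0]
    - [-1,[0,0,-0.001],0]
    - [-1,[0,0,-0.001],0]
    - [-1,[0,0,-0.001],0]

```text
time: 7.0
tool_pos: [0.4429, 0.0554, 0.196]
tool_rot: [0.707, 0.008, 0.707, -0.008]
contact_force: [-0.0, 0.4, -0.0]
gripper_width: 0.916
```

play_rows:
  motion:
    - [-1,[0,0,0],0]
    - [-1,[0,0,0.01],0]
    - [-1,[0,0,0.035],0]
    - [-1,[0,0,0.06],0]
    - [-1,[0,0,0.06],0]

```text
time: 7.5
tool_pos: [0.4449, 0.0553, 0.2609]
tool_rot: [0.71, 0.008, 0.704, -0.008]
contact_force: [0.4, -0.4, 1.3]
gripper_width: 0.999
```

```bash
python3 - <<'E'
from h import *
im,d,inf=grab('scene','s3.png'); s=state();print(s['tool_pos'],s['gripper_width'])
W=cloud(d,inf);X,Y,Z=W[...,0],W[...,1],W[...,2]
m=(X>.38)&(X<.5)&(Y>0)&(Y<.1)&(Z>.213)&(Z<.226);p=W[m];print(m.sum(),p.mean(0),cv2.minEnclosingCircle(p[:,:2].astype(np.float32)))
for t in ['can_green','can_dark']: print(nets.landmark_of('scene',t)[:1])
E
```

```text
[0.44399676 0.05532686 0.258543  ] 0.9963593009047539
259 [0.43874046 0.05162961 0.21887423] ((0.43887707591056824, 0.055083367973566055), 0.019650429487228394)
[{'at': [0.4454, 0.0541, 0.0056], 'score': 0.7}]
[{'at': [0.5667, -0.0449, 0.0015], 'score': 0.79}]
```

View pics/s3.png

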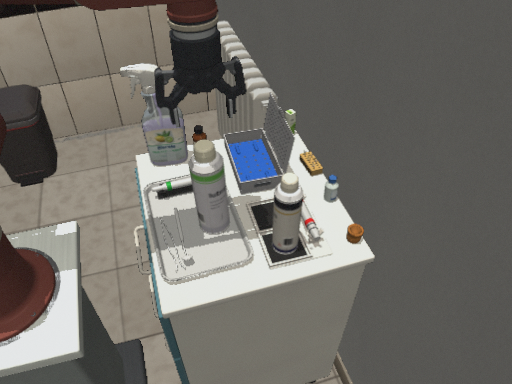

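The green can is upright on the tray at about (210,190). Next is the dark can.

play_rows:
  motion:
    - [-1,[0.025,-0.02,0],0]
    - [-1,[0.055,-0.045,0],0]
    - [-1,[0.09,-0.073,-0.01],0]
    - [-1,[0.12,-0.096,-0.02],0]
    - [-1,[0.127,-0.102,-0.03],0]

```text
time: 8.15
tool_pos: [0.5707, -0.0487, 0.2231]
tool_rot: [0.706, 0.009, 0.708, -0.009]
contact_force: [-0.3, 0.5, 0.2]
gripper_width: 1.001
```

play_rows:
  motion:
    - [-1,[0,0,-0.01],0]
    - [-1,[0,0,-0.03],0]
    - [-1,[0,0,-0.05],0]
    - [-1,[0,0,-0.055],0]
    - [-1,[0,0,-0.055],0]

```text
time: 8.65
tool_pos: [0.5681, -0.0456, 0.1693]
tool_rot: [0.706, 0.008, 0.708, -0.008]
contact_force: [0.1, 0.4, 0.7]
gripper_width: 1.003
```

play_rows:
  motion:
    - [1,[0.002,-0.001,0.001],0]
    - [1,[0.002,-0.001,0.001],0]
    - [1,[0.002,-0.001,0.001],0]
    - [1,[0.002,-0.001,0.001],0]
    - [1,[0.002,-0.001,0.001],0]

```text
time: 9.15
tool_pos: [0.5723, -0.0478, 0.1732]
tool_rot: [0.708, 0.008, 0.706, -0.008]
contact_force: [-1.2, -0.8, 4.6]
gripper_width: 0.34
```

play_rows:
  motion:
    - [1,[0,0,0],0]
    - [1,[0,0,0],0]
    - [1,[0,0,0.005],0]
    - [1,[0,0,0.02],0]
    - [1,[0,0,0.035],0]

```text
time: 9.65
tool_pos: [0.5711, -0.0475, 0.2067]
tool_rot: [0.706, 0.008, 0.708, -0.008]
contact_force: [-0.3, 1.1, -2.1]
gripper_width: 0.338
```

play_rows:
  motion:
    - [1,[-0.01,0.002,0.0],0]
    - [1,[-0.035,0.007,0.0],0]
    - [1,[-0.065,0.013,0.0],0]
    - [1,[-0.095,0.02,0.0],0]
    - [1,[-0.118,0.025,0.0],0]

```text
time: 10.15
tool_pos: [0.4516, -0.022, 0.2063]
tool_rot: [0.707, 0.008, 0.707, -0.008]
contact_force: [-0.1, 0.0, -2.1]
gripper_width: 0.345
```

play_rows:
  motion:
    - [1,[-0.011,0.002,0.0],0]
    - [1,[-0.011,0.002,-0.01],0]
    - [1,[-0.011,0.002,-0.022],0]
    - [1,[-0.011,0.002,-0.032],0]
    - [1,[-0.011,0.002,-0.036],0]

```text
time: 10.65
tool_pos: [0.4435, -0.021, 0.1717]
tool_rot: [0.707, 0.008, 0.707, -0.008]
contact_force: [-4.4, 0.5, 20.2]
gripper_width: 0.342
```

play_rows:
  motion:
    - [1,[0,0,-0.001],0]
    - [1,[0,0,-0.002],0]
    - [1,[0,0,-0.002],0]

```text
time: 10.95
tool_pos: [0.444, -0.0212, 0.1718]
tool_rot: [0.707, 0.008, 0.707, -0.008]
contact_force: [-4.3, 0.0, 13.6]
gripper_width: 0.34
```

play_rows:
  motion:
    - [1,[0,0,0.002],0]
    - [-1,[0,0,0.002],0]
    - [-1,[0,0,0.002],0]
    - [-1,[0,0,0.002],0]
    - [-1,[0,0,0.002],0]

```text
time: 11.45
tool_pos: [0.4427, -0.0206, 0.1703]
tool_rot: [0.707, 0.008, 0.707, -0.008]
contact_force: [0.4, 0.0, 0.3]
gripper_width: 0.986
```

play_rows:
  motion:
    - [-1,[0,0,0.01],0]
    - [-1,[0,0,0.04],0]
    - [-1,[0,0,0.08],0]
    - [-1,[0.01,0.0,0.085],0]
    - [-1,[0.03,0.0,0.085],0]

```text
time: 11.95
tool_pos: [0.4742, -0.0209, 0.2593]
tool_rot: [0.709, 0.008, 0.705, -0.009]
contact_force: [0.2, 0.3, -0.2]
gripper_width: 0.994
```

```bash
python3 - <<'E'
from h import *
im,d,inf=grab('scene','s4.png'); s=state();print(s['time'],s['tool_pos'],s['gripper_width'])
W=cloud(d,inf);X,Y,Z=W[...,0],W[...,1],W[...,2]
def rod(m):
    p=W[m][:,:2];q=p-p.mean(0);v=np.linalg.svd(q)[2][0];t=q@v;print(m.sum(),W[m][:,2].max(),'dir',v.round(3),'len',t.min().round(3),t.max().round(3),'mid',(p.mean(0)+v*(t.min()+t.max())/2).round(4))
rod((X>.61)&(X<.66)&(abs(Y)<.08)&(Z>.034)&(Z<.05))
for y0,y1,z0,z1 in ((0.02,.1,.215,.226),(-.06,.015,.187,.2)):
    m=(X>.38)&(X<.5)&(Y>y0)&(Y<y1)&(Z>z0)&(Z<z1);p=W[m];print(m.sum(),p.mean(0),cv2.minEnclosingCircle(p[:,:2].astype(np.float32)))
for t in ['used']: print(nets.landmark_of('scene',t)[:1])
E
```

```text
12.0 [ 0.47585405 -0.02089998  0.25763493] 1.0007259898095129
438 0.0447509209829907 dir [-0.027 -1.   ] len -0.081 0.064 mid [ 0.6298 -0.0008]
137 [0.44042829 0.05012353 0.21893875] ((0.4391794800758362, 0.055671341717243195), 0.01937106065452099)
178 [ 0.43474509 -0.02418627  0.19096439] ((0.43556588888168335, -0.021435149013996124), 0.015797745436429977)
[{'at': [0.6278, 0.0035, 0.0222], 'score': 0.87}]
```

View pics/s4.png

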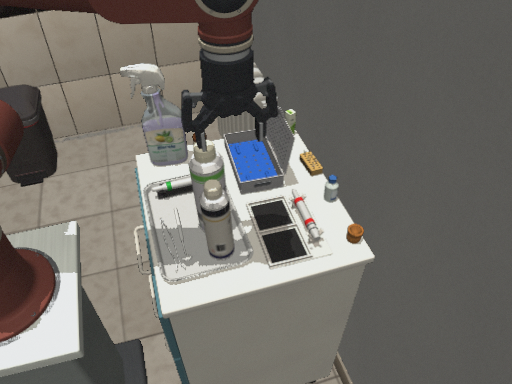

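play_rows:
  motion:
    - [-1,[0.035,0.005,0],0]
    - [-1,[0.075,0.01,0],0]
    - [-1,[0.115,0.015,-0.01],0]
    - [-1,[0.145,0.019,-0.03],0]
    - [-1,[0.158,0.0205,-0.06],0]

```text
time: 12.55
tool_pos: [0.6334, 0.0001, 0.1965]
tool_rot: [0.708, 0.008, 0.706, -0.008]
contact_force: [-0.5, 0.8, -0.4]
gripper_width: 1.0
```

play_rows:
  motion:
    - [-1,[0,0,-0.04],0]
    - [-1,[0,0,-0.08],0]
    - [-1,[0,0,-0.12],0]
    - [-1,[0,0,-0.135],0]
    - [-1,[0,0,-0.135],0]

```text
time: 13.05
tool_pos: [0.628, 0.0001, 0.0574]
tool_rot: [0.705, 0.008, 0.709, -0.008]
contact_force: [0.5, -0.7, -0.2]
gripper_width: 0.999
```

play_rows:
  motion:
    - [-1,[0.001,-0.0005,-0.02],0]
    - [-1,[0.001,-0.0005,-0.034],0]
    - [-1,[0.001,-0.0005,-0.034],0]

```text
time: 13.35
tool_pos: [0.631, -0.0006, 0.0262]
tool_rot: [0.706, 0.008, 0.708, -0.008]
contact_force: [0.3, -0.3, 0.3]
gripper_width: 1.001
```

```bash
python3 - <<'E'
from h import *
s=state();print(s['tool_pos'],s['contact_force'])
im,d,inf=grab('wrist','w5.png'); print(proj([[.631,0,.032],[.631,-.05,.032],[.631,.05,.032]],inf), proj([s['tool_pos']],inf))
E
```

```text
[ 6.31039685e-01 -5.69856546e-04  2.61792920e-02] [ 0.29980522 -0.32409937  0.31574107]
[[252.24079986 245.85946689]
 [254.27551767 328.13842267]
 [249.76048638 145.31021849]] [[252.34290783 241.60931158]]
```

View pics/w5.png

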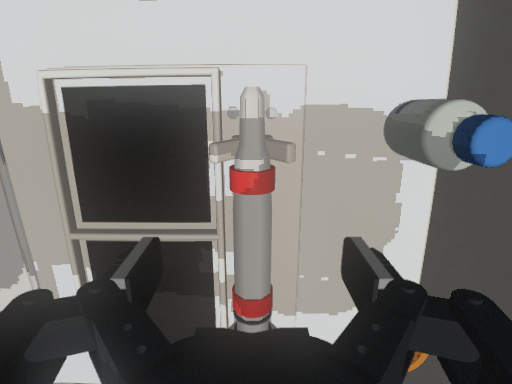

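play_rows:
  motion:
    - [1,[0,0,-0.001],0]
    - [1,[0,0,-0.001],0]
    - [1,[0,0,-0.001],0]
    - [1,[0,0,-0.001],0]
    - [1,[0,0,-0.001],0]

```text
time: 13.9
tool_pos: [0.6314, -0.0006, 0.0262]
tool_rot: [0.707, 0.008, 0.708, -0.008]
contact_force: [-3.9, -0.3, 4.0]
gripper_width: 0.183
```

play_rows:
  motion:
    - [1,[0,0,0],0]
    - [1,[0,0,0],0]
    - [1,[0,0,0.01],0]
    - [1,[0,0,0.03],0]
    - [1,[0,0,0.06],0]

```text
time: 14.4
tool_pos: [0.6302, -0.0004, 0.0842]
tool_rot: [0.706, 0.008, 0.708, -0.008]
contact_force: [0.6, -0.2, -0.1]
gripper_width: 0.183
```

play_rows:
  motion:
    - [1,[-0.02,0.01,0.02],0]
    - [1,[-0.04,0.04,0.02],-0.01]
    - [1,[-0.054,0.08,0.02],-0.02]
    - [1,[-0.054,0.12,0.02],-0.02]
    - [1,[-0.054,0.16,0.02],-0.02]

```text
time: 14.9
tool_pos: [0.5775, 0.1607, 0.1063]
tool_rot: [0.707, 0.016, 0.706, -0.015]
contact_force: [1.0, -0.0, -0.9]
gripper_width: 0.181
```

play_rows:
  motion:
    - [1,[0,0.03,0.0],0]
    - [1,[0,0.05,0.0],0]
    - [1,[0,0.0595,0.0],0]
    - [1,[0,0.0595,-0.02],0]
    - [1,[0,0.0595,-0.035],0]

```text
time: 15.4
tool_pos: [0.5779, 0.2188, 0.0703]
tool_rot: [0.707, 0.015, 0.707, -0.015]
contact_force: [-0.5, -0.4, -2.1]
gripper_width: 0.184
```

```bash
python3 - <<'E'
from h import *
s=state();print(s['tool_pos'],s['contact_force'],s['gripper_width'])
im,d,inf=grab('wrist','w6.png'); im,d,inf=grab('top','t6.png')
W=cloud(d,inf);print(nets.recognise('top','case')[:1],nets.landmark_of('top','case')[:1])
E
```

```text
[0.57789869 0.21877459 0.07029408] [-0.46321096 -0.42467891 -2.10773953] 0.18383416546610615
[{'at': [0.5974, 0.1603, 0.0065], 'score': 0.97}] []
```

View pics/w6.png

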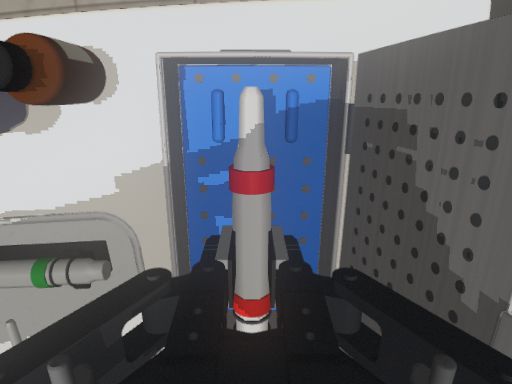

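View pics/t6.png

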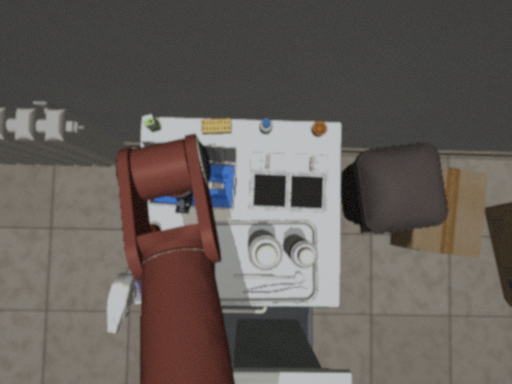

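play_rows:
  motion:
    - [1,[0,0,-0.02],0]
    - [1,[0,0,-0.04],0]
    - [1,[0,0,-0.052],0]
    - [1,[0,0,-0.058],0]
    - [1,[0,0,-0.058],0]

```text
time: 16.1
tool_pos: [0.5775, 0.2186, 0.0123]
tool_rot: [0.707, 0.015, 0.707, -0.015]
contact_force: [-0.1, -0.1, 0.4]
gripper_width: 0.186
```

play_rows:
  motion:
    - [1,[0,0,-0.001],0]
    - [1,[0,0,-0.002],0]
    - [1,[0,0,-0.002],0]

```text
time: 16.4
tool_pos: [0.5783, 0.219, 0.0115]
tool_rot: [0.707, 0.015, 0.707, -0.015]
contact_force: [-0.3, -0.5, -0.7]
gripper_width: 0.179
```

play_rows:
  motion:
    - [1,[0,0,-0.001],0]
    - [1,[0,0,-0.002],0]
    - [1,[0,0,-0.002],0]

```text
time: 16.7
tool_pos: [0.5781, 0.219, 0.0096]
tool_rot: [0.707, 0.015, 0.707, -0.015]
contact_force: [-2.3, -0.3, 5.0]
gripper_width: 0.182
```

Contact at 5 N. I'll open to about half and lift.

play_rows:
  motion:
    - [0.1,[0,0,0.0005],0]
    - [0.1,[0,0,0.0005],0]
    - [0.1,[0,0,0.0005],0]
    - [0.1,[0,0,0.001],0]
    - [0.1,[0,0,0.01],0]

```text
time: 17.2
tool_pos: [0.5765, 0.2186, 0.0175]
tool_rot: [0.706, 0.015, 0.708, -0.015]
contact_force: [-0.1, -0.4, -0.5]
gripper_width: 0.449
```

play_rows:
  motion:
    - [0.1,[0,0,0.03],0]
    - [0.1,[0,0,0.07],0]
    - [0.1,[0,0,0.11],0]
    - [0.1,[0,0,0.15],0]
    - [0.1,[0,0,0.17],0]

```text
time: 17.7
tool_pos: [0.5796, 0.2194, 0.1947]
tool_rot: [0.71, 0.016, 0.704, -0.014]
contact_force: [0.6, -0.7, 0.9]
gripper_width: 0.448
```

```bash
python3 - <<'E'
from h import *
s=state();print(s['time'],s['tool_pos'],s['contact_force'],s['gripper_width'])
im,d,inf=grab('wrist','w7.png')
for t in ['used','case']: print([ (q['at'],q['score']) for q in nets.landmark_of('wrist',t)[:2]])
E
```

```text
17.7 [0.57964865 0.21937808 0.19468838] [ 0.57840887 -0.71287904  0.89006524] 0.4482715505548487
[([0.5825, 0.2192, 0.0074], 0.69)]
[([0.5801, 0.2171, 0.0015], 0.8)]
```

View pics/w7.png

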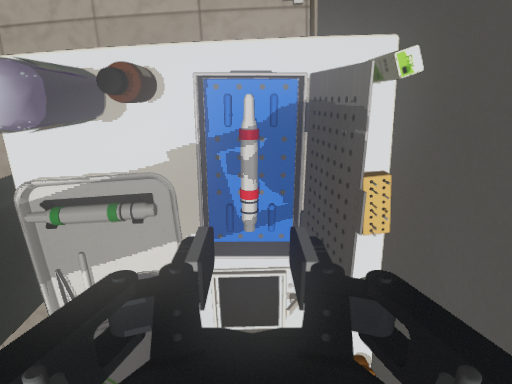

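The used handpiece lies lengthwise on the blue liner at about (250,165). Before reaching beside the spray bottle, I'll check its extents and the arm's lowest parts.

```bash
python3 - <<'E'
from h import *
s=state();T=s['tool_pos']
im,d,inf=grab('scene','s8.png');W=cloud(d,inf);X,Y,Z=W[...,0],W[...,1],W[...,2]
im=im.astype(int)
red=(im[...,0]>im[...,1]*1.8)&(im[...,0]>40)&(Z>T[2]+.1)&(X>.3)
p=W[red]-T;print('red rel',np.percentile(p,[0,1,5,50,99],axis=0).round(3))
low=p[p[:,2]<np.percentile(p[:,2],5)];print(low.mean(0))
arm=(Z>T[2]+.05)&(np.hypot(X-T[0],Y-T[1])<.12)
for a in np.arange(.05,.4,.03):
    q=W[arm&(Z>T[2]+a)&(Z<T[2]+a+.03)]-T
    if len(q): print(round(a,2),len(q),q.min(0).round(3),q.max(0).round(3))
for n in ['scene0','top0']:
    z=np.load(n.split('.')[0]+'.npz',allow_pickle=True);W=cloud(z['d'],z['inf'].item());X,Y,Z=W[...,0],W[...,1],W[...,2]
    for z0 in np.arange(.03,.27,.03):
        m=(X>.25)&(X<.5)&(Y>.225)&(Y<.5)&(Z>z0)&(Z<z0+.03)
        if m.sum(): print(n,z0.round(2),m.sum(),W[m].min(0).round(3),W[m].max(0).round(3))
E
```

```text
red rel [[-0.037 -0.038  0.202]
 [-0.037 -0.038  0.203]
 [-0.036 -0.037  0.205]
 [-0.007 -0.033  0.221]
 [ 0.02  -0.004  0.231]]
[-0.01137899 -0.03287863  0.20348607]
0.05 479 [-0.06  -0.022  0.05 ] [0.055 0.016 0.08 ]
0.08 772 [-0.068 -0.023  0.08 ] [0.064 0.015 0.11 ]
0.11 390 [-0.043 -0.04   0.11 ] [0.041 0.008 0.14 ]
0.14 565 [-0.04  -0.041  0.14 ] [0.032 0.009 0.17 ]
0.17 602 [-0.039 -0.04   0.17 ] [0.034 0.018 0.2  ]
0.2 567 [-0.039 -0.039  0.2  ] [0.031 0.011 0.23 ]
0.23 14 [-0.019 -0.039  0.23 ] [ 0.005 -0.031  0.231]
scene0 0.03 538 [0.334 0.271 0.03 ] [0.485 0.318 0.06 ]
scene0 0.06 496 [0.336 0.271 0.06 ] [0.479 0.319 0.09 ]
scene0 0.09 437 [0.335 0.272 0.09 ] [0.432 0.302 0.12 ]
scene0 0.12 522 [0.335 0.275 0.12 ] [0.432 0.322 0.15 ]
scene0 0.15 357 [0.35  0.278 0.15 ] [0.42  0.317 0.18 ]
scene0 0.18 268 [0.323 0.281 0.18 ] [0.399 0.32  0.21 ]
scene0 0.21 354 [0.328 0.286 0.21 ] [0.404 0.315 0.24 ]
scene0 0.24 564 [0.313 0.285 0.24 ] [0.4   0.322 0.268]
top0 0.03 250 [0.342 0.273 0.03 ] [0.485 0.325 0.06 ]
top0 0.06 242 [0.341 0.273 0.06 ] [0.479 0.318 0.09 ]
top0 0.09 181 [0.34  0.273 0.091] [0.435 0.309 0.12 ]
top0 0.12 425 [0.336 0.275 0.12 ] [0.435 0.323 0.15 ]
top0 0.15 457 [0.349 0.278 0.15 ] [0.422 0.321 0.18 ]
top0 0.18 138 [0.325 0.283 0.18 ] [0.392 0.308 0.209]
top0 0.21 179 [0.33  0.287 0.21 ] [0.405 0.314 0.24 ]
top0 0.24 1024 [0.316 0.287 0.24 ] [0.404 0.321 0.269]
```

View pics/s8.png

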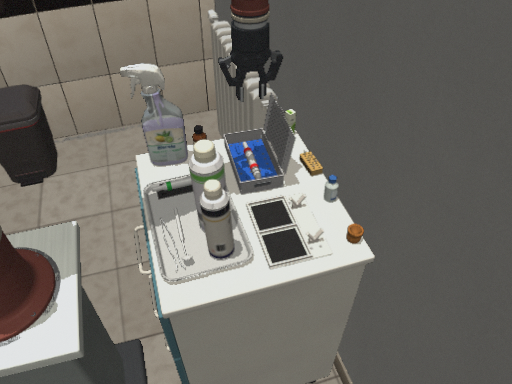

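play_rows:
  motion:
    - [-1,[-0.01,-0.003,0.0],0.145]
    - [-1,[-0.03,-0.008,0.0],0.29]
    - [-1,[-0.05,-0.013,0.0],0.435]
    - [-1,[-0.07,-0.018,0.0],0.58]
    - [-1,[-0.09,-0.022,0.0],0.725]

```text
time: 18.4
tool_pos: [0.4855, 0.1963, 0.1859]
tool_rot: [0.664, -0.238, 0.667, 0.239]
contact_force: [0.2, -0.2, 0.5]
gripper_width: 0.999
```

play_rows:
  motion:
    - [-1,[-0.02,-0.005,0.0],0.145]
    - [-1,[-0.04,-0.01,0.0],0.29]
    - [-1,[-0.06,-0.015,0.0],0.435]
    - [-1,[-0.08,-0.02,0.0],0.58]
    - [-1,[-0.088,-0.022,-0.01],0.725]

```text
time: 18.9
tool_pos: [0.398, 0.1745, 0.1773]
tool_rot: [0.537, -0.459, 0.538, 0.459]
contact_force: [0.3, 1.0, -1.3]
gripper_width: 0.999
```

play_rows:
  motion:
    - [-1,[0,0,-0.02],0.1]
    - [-1,[0,0,-0.05],0.186]
    - [-1,[0,0,-0.07],0.186]
    - [-1,[0,0,-0.07],0.186]

```text
time: 19.3
tool_pos: [0.3956, 0.1738, 0.1032]
tool_rot: [0.491, -0.503, 0.498, 0.508]
contact_force: [-1.5, -0.8, 0.2]
gripper_width: 1.0
```

```bash
python3 - <<'E'
from h import *
s=state();T=s['tool_pos'];q=s['tool_rot'];print(s['time'],T,s['joint_pos'],'jaw',np.arctan2(2*(q[2]*q[3]-q[0]*q[1]),2*(q[1]*q[3]+q[0]*q[2])))
im,d,inf=grab('top','t9.png');W=cloud(d,inf);X,Y,Z=W[...,0],W[...,1],W[...,2]
im=im.astype(int)
red=(im[...,0]>im[...,1]*1.6)&(Z>.28)&(X>.25)
for x in np.arange(.25,.5,.03):
    m=red&(X>x)&(X<x+.03)
    if m.sum(): print(x.round(2),m.sum(),np.percentile(W[m],[1,50,99],axis=0).round(3).tolist())
im,d,inf=grab('wrist','w9.png')
s=state()['tool_pos'];print(proj([s,[.4004,.1755,.026]],inf))
E
```

```text
19.3 [0.39560754 0.17384384 0.10321091] [ 2.41473828e-01 -3.11329653e-01  2.16335068e+00 -1.17247509e-05
  1.30052924e+00 -1.35135646e+00] jaw 1.5928462912309547
0.28 140 [[0.291, 0.093, 0.385], [0.304, 0.19, 0.409], [0.31, 0.193, 0.436]]
0.31 1016 [[0.311, 0.095, 0.377], [0.326, 0.196, 0.443], [0.34, 0.212, 0.453]]
0.34 1110 [[0.34, 0.102, 0.377], [0.356, 0.2, 0.435], [0.37, 0.22, 0.447]]
0.37 2077 [[0.37, 0.11, 0.406], [0.386, 0.174, 0.422], [0.4, 0.227, 0.438]]
0.4 2239 [[0.4, 0.121, 0.394], [0.415, 0.179, 0.419], [0.43, 0.232, 0.43]]
0.43 662 [[0.43, 0.127, 0.331], [0.436, 0.152, 0.405], [0.451, 0.202, 0.422]]
[[251.50213414 246.2676937 ]
 [252.73245836 199.49543359]]
```

View pics/w9.png

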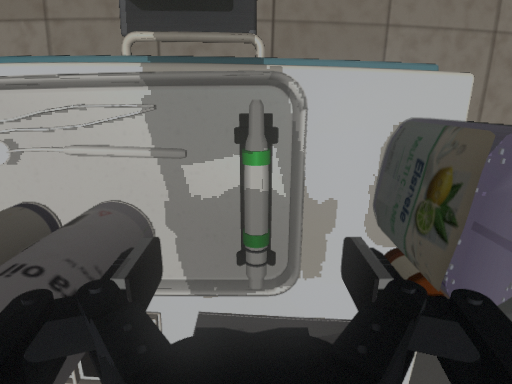

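View pics/t9.png

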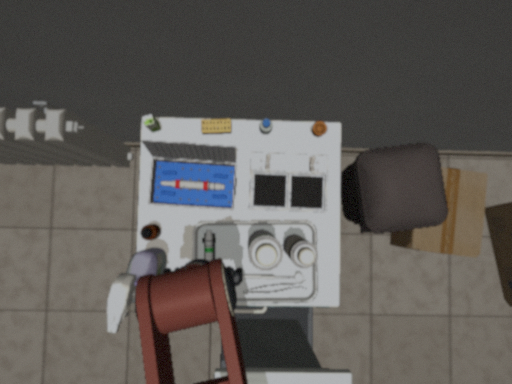

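```bash
python3 - <<'E'
from h import *
im,d,inf=grab('wrist','w10.png');W=cloud(d,inf);X,Y,Z=W[...,0],W[...,1],W[...,2]
print(state()['tool_pos'])
m=(X>.31)&(X<.49)&(Y>.15)&(Y<.205)&(Z>.0275)&(Z<.045)
p=W[m][:,:2];q=p-p.mean(0);v=np.linalg.svd(q)[2][0];t=q@v;print(m.sum(),W[m][:,2].max(),'dir',v.round(3),'len',t.min().round(3),t.max().round(3),'mid',(p.mean(0)+v*(t.min()+t.max())/2).round(4))
g=m&(im[...,1].astype(int)>im[...,0].astype(int)+50)
print(W[g&(X<.4)].mean(0),W[g&(X>.4)].mean(0))
print(nets.landmark_of('wrist','clean')[:1])
E
```

```text
[0.39967947 0.17486143 0.10875036]
4061 0.038993377979292934 dir [1.    0.025] len -0.071 0.078 mid [0.4011 0.1779]
[0.36656039 0.17726115 0.03622349] [0.42972199 0.17807789 0.03736   ]
[{'at': [0.3984, 0.1731, 0.0205], 'score': 0.77}]
```

play_rows:
  motion:
    - [-1,[0,0.0025,-0.03],0]
    - [-1,[0,0.0025,-0.06],0]
    - [-1,[0,0.0025,-0.08],0]
    - [-1,[0,0.0025,-0.089],0]
    - [-1,[0,0.0025,-0.089],0]

```text
time: 20.0
tool_pos: [0.3995, 0.1773, 0.0195]
tool_rot: [0.494, -0.505, 0.495, 0.506]
contact_force: [-0.8, -0.2, -1.0]
gripper_width: 1.001
```

play_rows:
  motion:
    - [1,[0,0,0],0]
    - [1,[0,0,0],0]
    - [1,[0,0,0],0]
    - [1,[0,0,0],0]
    - [1,[0,0,0],0]

```text
time: 20.5
tool_pos: [0.4003, 0.1776, 0.0205]
tool_rot: [-0.495, 0.506, -0.494, -0.505]
contact_force: [0.5, -0.9, 2.6]
gripper_width: 0.181
```

play_rows:
  motion:
    - [1,[0,0,0.01],0]
    - [1,[0,0,0.035],0]
    - [1,[0,0,0.065],0]
    - [1,[0.02,0,0.09],-0.1]
    - [1,[0.05,0,0.1],-0.24]

```text
time: 21.0
tool_pos: [0.4511, 0.1779, 0.1233]
tool_rot: [0.554, -0.442, 0.551, 0.441]
contact_force: [0.0, -0.2, -0.9]
gripper_width: 0.179
```

play_rows:
  motion:
    - [1,[0.03,0,0],-0.14]
    - [1,[0.06,-0.005,0],-0.28]
    - [1,[0.085,-0.02,0],-0.42]
    - [1,[0.105,-0.045,0],-0.56]
    - [1,[0.12,-0.075,0],-0.7]

```text
time: 21.5
tool_pos: [0.5708, 0.102, 0.1201]
tool_rot: [0.67, -0.225, 0.67, 0.225]
contact_force: [0.3, 0.3, -0.8]
gripper_width: 0.179
```

play_rows:
  motion:
    - [1,[0.02,-0.03,0],-0.14]
    - [1,[0.035,-0.06,0],-0.28]
    - [1,[0.05,-0.085,0],-0.42]
    - [1,[0.06,-0.1,-0.02],-0.56]
    - [1,[0.061,-0.104,-0.04],-0.676]

```text
time: 22.0
tool_pos: [0.6326, -0.0037, 0.0809]
tool_rot: [0.708, 0.01, 0.706, -0.011]
contact_force: [-0.0, 0.9, -1.1]
gripper_width: 0.182
```

```bash
python3 - <<'E'
from h import *
s=state();T=s['tool_pos'];q=s['tool_rot'];print(s['time'],T,s['gripper_width'],'jaw',np.arctan2(2*(q[2]*q[3]-q[0]*q[1]),2*(q[1]*q[3]+q[0]*q[2])))
im,d,inf=grab('wrist','w11.png')
im,d,inf=grab('scene','s11.png')
W=cloud(d,inf);X,Y,Z=W[...,0],W[...,1],W[...,2]
m=(X>.6)&(X<.66)&(abs(Y)<.1)&(Z>.02)&(Z<.045)
import sys
for y0,y1 in ((-.07,-.04),(.04,.07)):
    k=m&(Y>y0)&(Y<y1)
    if k.sum(): print(k.sum(),W[k].min(0).round(3),W[k].max(0).round(3),W[k].mean(0).round(4))
E
```

```text
22.0 [ 0.63261745 -0.00374188  0.08090287] 0.18165944907979978 jaw -0.03029802432020355
66 [ 0.611 -0.063  0.021] [ 0.648 -0.052  0.039] [ 0.6299 -0.0584  0.0304]
28 [0.613 0.041 0.02 ] [0.638 0.051 0.039] [0.6219 0.0448 0.0294]
```

View pics/w11.png

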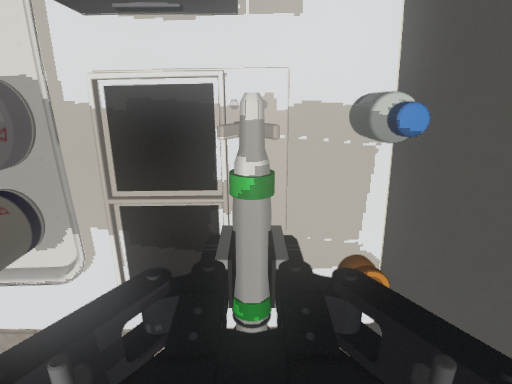

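View pics/s11.png

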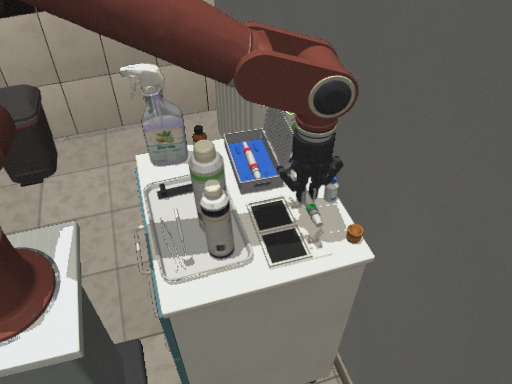

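play_rows:
  motion:
    - [1,[0,0.002,-0.015],0.006]
    - [1,[0,0.002,-0.035],0.006]
    - [1,[0,0.002,-0.047],0.006]
    - [1,[0,0.002,-0.052],0.006]
    - [1,[0,0.002,-0.053],0.006]

```text
time: 22.6
tool_pos: [0.6311, 0.0008, 0.027]
tool_rot: [0.707, 0.006, 0.707, -0.006]
contact_force: [1.0, 0.3, -0.2]
gripper_width: 0.184
```

play_rows:
  motion:
    - [1,[0,0,-0.001],0]
    - [1,[0,0,-0.001],0]

```text
time: 22.8
tool_pos: [0.6313, 0.0005, 0.0266]
tool_rot: [0.708, 0.006, 0.707, -0.006]
contact_force: [0.9, 1.0, 1.4]
gripper_width: 0.18
```

play_rows:
  motion:
    - [1,[0,0,-0.001],0]
    - [1,[0,0,-0.001],0]
    - [-0.3,[0,0,-0.001],0]
    - [-0.3,[0,0,-0.001],0]
    - [-0.3,[0,0,-0.001],0]

```text
time: 23.3
tool_pos: [0.6305, 0.0003, 0.0245]
tool_rot: [0.707, 0.006, 0.707, -0.006]
contact_force: [0.1, 0.7, 0.4]
gripper_width: 0.65
```

play_rows:
  motion:
    - [-0.3,[0,0,0.0],0]
    - [-0.3,[0,0,0.02],0]
    - [-0.3,[0,0,0.06],0]
    - [-0.3,[0,0,0.11],0]
    - [-0.3,[0,0,0.16],0]

```text
time: 23.8
tool_pos: [0.63, 0.0004, 0.1855]
tool_rot: [0.706, 0.006, 0.708, -0.006]
contact_force: [1.4, -0.2, 0.7]
gripper_width: 0.649
```

```bash
python3 - <<'E'
from h import *
s=state();print(s['time'],s['tool_pos'],s['gripper_width'])
im,d,inf=grab('wrist','w12.png')
W=cloud(d,inf);X,Y,Z=W[...,0],W[...,1],W[...,2]
m=(X>.61)&(X<.66)&(abs(Y)<.09)&(Z>.034)&(Z<.05)
p=W[m][:,:2];q=p-p.mean(0);v=np.linalg.svd(q)[2][0];t=q@v;print(m.sum(),W[m][:,2].max(),'dir',v.round(3),'len',t.min().round(3),t.max().round(3),'mid',(p.mean(0)+v*(t.min()+t.max())/2).round(4))
E
```

```text
23.8 [6.29972905e-01 3.87370842e-04 1.85486954e-01] 0.6494617074122534
2747 0.04502294170796867 dir [-0.02 -1.  ] len -0.073 0.075 mid [0.6308 0.    ]
```

View pics/w12.png

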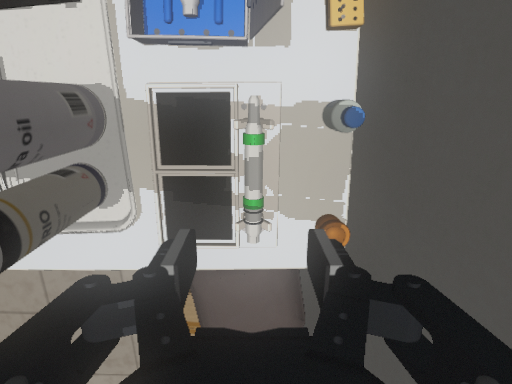

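The clean rod is seated in both yokes. Next I'll close the lid by pushing it forward from behind.

play_rows:
  motion:
    - [1,[0.01,0.03,0.02],0]
    - [1,[0.025,0.07,0.02],0]
    - [1,[0.04,0.11,0.02],0]
    - [1,[0.055,0.15,0.02],0]
    - [1,[0.065,0.19,0.02],0]

```text
time: 24.35
tool_pos: [0.6964, 0.1918, 0.2043]
tool_rot: [0.707, 0.006, 0.707, -0.006]
contact_force: [0.3, 0.4, 0.6]
gripper_width: 0.003
```

play_rows:
  motion:
    - [1,[0,0.02,-0.005],0]
    - [1,[0,0.028,-0.03],0]
    - [1,[0,0.028,-0.06],0]
    - [1,[0,0.028,-0.08],0]
    - [1,[0,0.028,-0.08],0]

```text
time: 24.85
tool_pos: [0.6925, 0.2174, 0.1191]
tool_rot: [0.704, 0.005, 0.71, -0.007]
contact_force: [-0.0, 0.6, -0.7]
gripper_width: 0.002
```

```bash
python3 - <<'E'
from h import *
s=state();print(s['time'],s['tool_pos'],s['gripper_width'],s['contact_force'])
im,d,inf=grab('scene','s13.png')
E
```

```text
24.85 [0.69254094 0.21738509 0.11911704] 0.0021811516735543404 [-3.63579668e-04  5.60033818e-01 -6.70441599e-01]
```

View pics/s13.png

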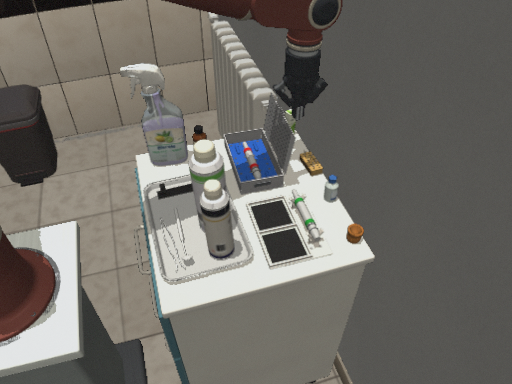

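play_rows:
  motion:
    - [1,[-0.015,0,0],0]
    - [1,[-0.03,0,0],0]
    - [1,[-0.042,0,0],0]
    - [1,[-0.054,0,0],0]
    - [1,[-0.066,0,0],0]

```text
time: 25.4
tool_pos: [0.63, 0.2183, 0.1265]
tool_rot: [0.708, 0.006, 0.706, -0.006]
contact_force: [0.7, 0.3, 0.5]
gripper_width: -0.001
```

play_rows:
  motion:
    - [1,[-0.01,0,0],0]
    - [1,[-0.02,0,0],0]
    - [1,[-0.02,0,0],0]
    - [1,[-0.02,0,0],0]
    - [1,[-0.02,0,0.02],0]

```text
time: 25.9
tool_pos: [0.6078, 0.2178, 0.1413]
tool_rot: [0.705, 0.006, 0.709, -0.007]
contact_force: [-0.9, 1.2, -0.9]
gripper_width: -0.0
```

```bash
python3 - <<'E'
from h import *
s=state();print(s['time'],s['tool_pos'],s['gripper_width'],s['contact_force'])
im,d,inf=grab('scene','s14.png')
W=cloud(d,inf);X,Y,Z=W[...,0],W[...,1],W[...,2]
for x0 in (.53,.55,.57,.59,.61,.63):
    m=(X>x0)&(X<x0+.02)&(Y>.14)&(Y<.3)&(Z<.09);print(x0,m.sum(),np.nanpercentile(Z[m],[5,50,95]).round(4))
E
```

```text
25.9 [0.60784973 0.21777334 0.14133509] -0.0004639883850510334 [-0.94971964  1.20959783 -0.88689277]
0.53 215 [0.0045 0.0066 0.0309]
0.55 334 [0.0045 0.0072 0.02  ]
0.57 265 [0.0061 0.0226 0.0261]
0.59 396 [0.0044 0.008  0.0878]
0.61 332 [0.0045 0.0471 0.0699]
0.63 83 [-0.0011  0.0409  0.0481]
```

View pics/s14.png

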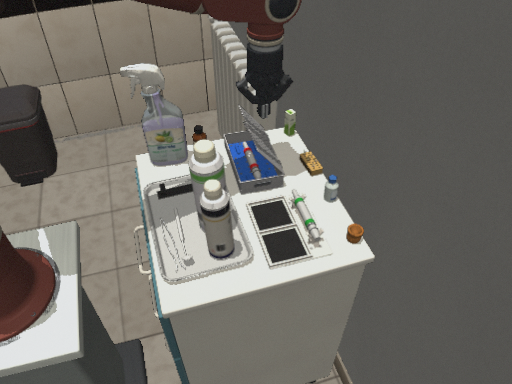

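play_rows:
  motion:
    - [1,[0,0,0.03],0]
    - [1,[0,0,0.05],0]
    - [0.5,[0,0,0.06],0]
    - [0,[0,0,0.06],0]
    - [0,[0,0,0.06],0]

```text
time: 26.45
tool_pos: [0.6096, 0.2183, 0.2037]
tool_rot: [0.707, 0.006, 0.707, -0.006]
contact_force: [-0.4, -1.0, -0.8]
gripper_width: 0.493
```

```bash
python3 - <<'E'
from h import *
s=state();print(s['time'],s['tool_pos'],s['gripper_width'],s['contact_force'])
im,d,inf=grab('scene','s15.png')
W=cloud(d,inf);X,Y,Z=W[...,0],W[...,1],W[...,2]
for x0 in (.51,.53,.55,.57,.59,.61,.63):
    m=(X>x0)&(X<x0+.02)&(Y>.14)&(Y<.3)&(Z<.14);print(x0,m.sum(),np.nanpercentile(Z[m],[5,50,95]).round(4))
E
```

```text
26.45 [0.60955219 0.21826334 0.20371696] 0.49302657200531524 [-0.42929207 -1.04261011 -0.83429987]
0.51 446 [-0.0017  0.0011  0.0406]
0.53 367 [0.0372 0.0402 0.042 ]
0.55 346 [0.0385 0.0404 0.0421]
0.57 336 [0.0383 0.0402 0.042 ]
0.59 340 [0.0385 0.0403 0.0424]
0.61 328 [0.0381 0.0403 0.0425]
0.63 109 [-0.0011  0.0394  0.042 ]
```

View pics/s15.png

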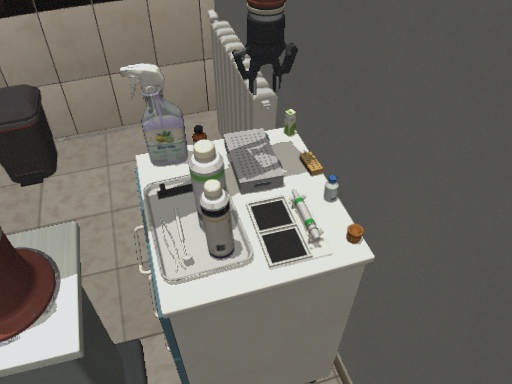

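The lid is flat at z ≈ 0.040 over its whole depth, so it is shut. Next I'll measure where the cans stand.

```bash
python3 - <<'E'
from h import *
for n in ['top','scene']:
    im,d,inf=grab(n,n+'16.png')
    W=cloud(d,inf);X,Y,Z=W[...,0],W[...,1],W[...,2]
    for y0,y1,z0,z1 in ((0.02,.1,.215,.226),(-.06,.015,.187,.2)):
        m=(X>.38)&(X<.5)&(Y>y0)&(Y<y1)&(Z>z0)&(Z<z1);p=W[m]
        if m.sum()>5: print(n,m.sum(),p.mean(0),cv2.minEnclosingCircle(p[:,:2].astype(np.float32)))
s=state();print(s['time'],s['tool_pos'])
E
```

```text
top 358 [0.44063114 0.05675165 0.22033176] ((0.4404098093509674, 0.056196898221969604), 0.019379792734980583)
top 214 [ 0.4365211  -0.02035407  0.19210151] ((0.43614059686660767, -0.020689677447080612), 0.015562289394438267)
scene 235 [0.43882563 0.0525832  0.21934924] ((0.4390222132205963, 0.05487794801592827), 0.01967129111289978)
scene 177 [ 0.43491815 -0.02387523  0.19097355] ((0.4352150559425354, -0.022480931133031845), 0.01499960944056511)
26.6 [0.60896923 0.21817407 0.20275458]
```

play_rows:
  motion:
    - [-1,[-0.02,-0.018,0.03],-0.006]
    - [-1,[-0.05,-0.046,0.055],-0.006]
    - [-1,[-0.082,-0.078,0.055],-0.006]
    - [-1,[-0.114,-0.11,0.055],-0.006]
    - [-1,[-0.144,-0.138,0.055],-0.006]

```text
time: 27.1
tool_pos: [0.4641, 0.0793, 0.2588]
tool_rot: [0.707, 0.008, 0.707, -0.008]
contact_force: [0.0, -1.0, 0.9]
gripper_width: 1.0
```

play_rows:
  motion:
    - [-1,[-0.02,-0.018,0],0]
    - [-1,[-0.025,-0.0245,-0.01],0]
    - [-1,[-0.025,-0.0245,-0.04],0]
    - [-1,[-0.025,-0.0245,-0.062],0]
    - [-1,[-0.025,-0.0245,-0.062],0]

```text
time: 27.6
tool_pos: [0.4383, 0.0562, 0.1927]
tool_rot: [0.704, 0.008, 0.71, -0.008]
contact_force: [-0.4, 1.0, 0.5]
gripper_width: 1.0
```

```bash
python3 - <<'E'
from h import *
s=state();print(s['time'],s['tool_pos'],s['gripper_width'],s['contact_force'])
z=0
E
```

```text
27.6 [0.43834242 0.05621273 0.19268676] 1.0004199806625467 [-0.40829479  1.01673387  0.52616083]
```

play_rows:
  motion:
    - [1,[0,0,0],0]
    - [1,[0,0,0],0]
    - [1,[0,0,0],0]
    - [1,[0,0,0],0]
    - [1,[0,0,0],0]

```text
time: 28.1
tool_pos: [0.4418, 0.056, 0.1996]
tool_rot: [0.708, 0.008, 0.706, -0.008]
contact_force: [-0.6, 1.3, 5.5]
gripper_width: 0.422
```

play_rows:
  motion:
    - [1,[0,0,0],0]
    - [1,[0,0,0],0]
    - [1,[0,0,0.008],0]
    - [1,[0,0,0.022],0]
    - [1,[0,0,0.036],0]

```text
time: 28.6
tool_pos: [0.4403, 0.0559, 0.2342]
tool_rot: [0.707, 0.008, 0.708, -0.008]
contact_force: [0.9, 0.1, -2.3]
gripper_width: 0.427
```

play_rows:
  motion:
    - [1,[0.01,-0.001,0.0],0]
    - [1,[0.035,-0.004,0.0],0]
    - [1,[0.065,-0.007,0.0],0]
    - [1,[0.095,-0.01,0.0],0]
    - [1,[0.118,-0.012,0.0],0]

```text
time: 29.1
tool_pos: [0.5608, 0.0435, 0.2332]
tool_rot: [0.707, 0.008, 0.707, -0.008]
contact_force: [-0.3, -0.2, -1.7]
gripper_width: 0.423
```

play_rows:
  motion:
    - [1,[0.011,-0.001,0.0],0]
    - [1,[0.011,-0.001,0.0],0]
    - [1,[0.011,-0.001,-0.012],0]
    - [1,[0.011,-0.001,-0.025],0]
    - [1,[0.011,-0.001,-0.034],0]

```text
time: 29.6
tool_pos: [0.5701, 0.0428, 0.2014]
tool_rot: [0.708, 0.008, 0.706, -0.008]
contact_force: [-3.0, -1.2, 29.4]
gripper_width: 0.424
```

play_rows:
  motion:
    - [1,[0,0,-0.001],0]
    - [1,[0,0,-0.002],0]
    - [1,[0,0,-0.002],0]

```text
time: 29.9
tool_pos: [0.57, 0.0428, 0.2015]
tool_rot: [0.708, 0.008, 0.706, -0.008]
contact_force: [-2.4, 0.3, 12.9]
gripper_width: 0.423
```

play_rows:
  motion:
    - [1,[0,0,0.002],0]
    - [-1,[0,0,0.002],0]
    - [-1,[0,0,0.002],0]
    - [-1,[0,0,0.002],0]
    - [-1,[0,0,0.002],0]

```text
time: 30.4
tool_pos: [0.5694, 0.0429, 0.1992]
tool_rot: [0.707, 0.008, 0.707, -0.008]
contact_force: [-0.3, -0.1, -0.2]
gripper_width: 1.003
```

play_rows:
  motion:
    - [-1,[0,0,0.01],0]
    - [-1,[0,0,0.035],0]
    - [-1,[0,0,0.055],0]
    - [-1,[-0.02,-0.01,0.055],0]
    - [-1,[-0.05,-0.025,0.05],0]

```text
time: 30.9
tool_pos: [0.521, 0.0178, 0.2525]
tool_rot: [0.709, 0.008, 0.706, -0.008]
contact_force: [-1.1, -1.3, -0.4]
gripper_width: 1.002
```

```bash
python3 - <<'E'
from h import *
s=state();print(s['time'],s['tool_pos'],s['gripper_width'],s['contact_force'])
im,d,inf=grab('scene','s17.png')
W=cloud(d,inf);X,Y,Z=W[...,0],W[...,1],W[...,2]
m=(X>.5)&(X<.62)&(Y>0)&(Y<.1)&(Z>.215)&(Z<.235);p=W[m];print(m.sum(),p.mean(0),cv2.minEnclosingCircle(p[:,:2].astype(np.float32)))
for z0 in (.02,.05,.08,.11,.14):
    m=(X>.38)&(X<.5)&(Y>-.06)&(Y<.015)&(Z>z0)&(Z<z0+.03);print('dark',z0,W[m].min(0).round(4),W[m].max(0).round(4))
    m=(X>.5)&(X<.62)&(Y>0)&(Y<.1)&(Z>z0)&(Z<z0+.03);print('green',z0,W[m].min(0).round(4),W[m].max(0).round(4))
E
```

```text
30.9 [0.52096859 0.01782489 0.25249583] 1.002129759388228 [-1.10218066 -1.27407662 -0.36847516]
237 [0.57044869 0.03868936 0.22084448] ((0.5714539289474487, 0.04142174869775772), 0.019278300926089287)
dark 0.02 [ 0.4133 -0.0479  0.0202] [ 0.4656 -0.0202  0.0499]
green 0.02 [0.5387 0.0081 0.02  ] [0.6198 0.0497 0.0499]
dark 0.05 [ 0.4124 -0.0487  0.05  ] [ 0.4648 -0.0197  0.0799]
green 0.05 [0.5384 0.0085 0.0501] [0.6015 0.0485 0.0797]
dark 0.08 [ 0.4111 -0.0488  0.08  ] [ 0.4643 -0.02    0.1098]
green 0.08 [0.5385 0.0093 0.08  ] [0.6023 0.0489 0.11  ]
dark 0.11 [ 0.4102 -0.0486  0.11  ] [ 0.4637 -0.0219  0.1399]
green 0.11 [0.5385 0.0084 0.1101] [0.6005 0.051  0.14  ]
dark 0.14 [ 0.4098 -0.0488  0.1401] [ 0.4627 -0.0028  0.17  ]
green 0.14 [0.5386 0.0089 0.1401] [0.6021 0.0498 0.1697]
```

View pics/s17.png

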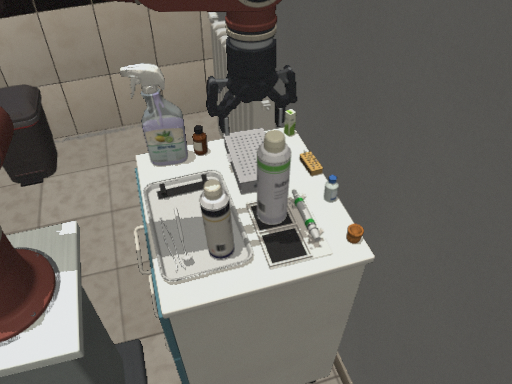

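play_rows:
  motion:
    - [-1,[-0.035,-0.017,0],0]
    - [-1,[-0.065,-0.03,0],0]
    - [-1,[-0.083,-0.039,-0.015],0]
    - [-1,[-0.083,-0.039,-0.045],0]
    - [-1,[-0.083,-0.039,-0.075],0]

```text
time: 31.45
tool_pos: [0.4373, -0.0216, 0.1756]
tool_rot: [0.708, 0.008, 0.706, -0.009]
contact_force: [0.8, -0.1, 0.7]
gripper_width: 0.998
```

play_rows:
  motion:
    - [-1,[0,0,-0.004],0]
    - [-1,[0,0,-0.004],0]
    - [1,[0,0,-0.004],0]
    - [1,[0,0,-0.004],0]
    - [1,[0,0,-0.004],0]

```text
time: 31.95
tool_pos: [0.4377, -0.0213, 0.1723]
tool_rot: [0.708, 0.008, 0.706, -0.008]
contact_force: [0.3, 0.6, -0.3]
gripper_width: 0.514
```

play_rows:
  motion:
    - [1,[0,0,0],0]
    - [1,[0,0,0],0]
    - [1,[0,0,0.008],0]
    - [1,[0,0,0.022],0]
    - [1,[0,0,0.036],0]

```text
time: 32.45
tool_pos: [0.4364, -0.021, 0.2072]
tool_rot: [0.707, 0.008, 0.707, -0.008]
contact_force: [0.6, -0.3, -2.1]
gripper_width: 0.338
```

play_rows:
  motion:
    - [1,[0.01,-0.002,0.0],0]
    - [1,[0.035,-0.007,0.0],0]
    - [1,[0.065,-0.013,0.0],0]
    - [1,[0.095,-0.019,0.0],0]
    - [1,[0.12,-0.023,0.0],0]

```text
time: 32.95
tool_pos: [0.5587, -0.0447, 0.2063]
tool_rot: [0.707, 0.008, 0.707, -0.008]
contact_force: [-0.6, 0.8, -1.7]
gripper_width: 0.341
```

play_rows:
  motion:
    - [1,[0.013,-0.0025,0.0],0]
    - [1,[0.013,-0.0025,0.0],0]
    - [1,[0.013,-0.0025,-0.012],0]
    - [1,[0.013,-0.0025,-0.024],0]
    - [1,[0.013,-0.0025,-0.032],0]

```text
time: 33.45
tool_pos: [0.5693, -0.0463, 0.1743]
tool_rot: [0.707, 0.008, 0.707, -0.008]
contact_force: [-0.6, 1.0, 25.5]
gripper_width: 0.337
```

play_rows:
  motion:
    - [1,[0,0,-0.001],0]
    - [1,[0,0,-0.001],0]

```text
time: 33.65
tool_pos: [0.5693, -0.0465, 0.1745]
tool_rot: [0.707, 0.008, 0.707, -0.008]
contact_force: [-1.3, 0.2, 3.9]
gripper_width: 0.341
```

play_rows:
  motion:
    - [1,[0,0,0.0],0]
    - [-1,[0,0,0.0],0]
    - [-1,[0,0,0.0],0]
    - [-1,[0,0,0.0],0]
    - [-1,[0,0,0.0],0]

```text
time: 34.15
tool_pos: [0.5696, -0.0466, 0.1733]
tool_rot: [0.707, 0.008, 0.707, -0.008]
contact_force: [0.1, 0.2, 0.2]
gripper_width: 0.988
```

play_rows:
  motion:
    - [-1,[0,0,0.01],0]
    - [-1,[0,0,0.04],0]
    - [-1,[0,0,0.08],0]
    - [-1,[0,0,0.12],0]
    - [-1,[-0.03,0,0.13],0]

```text
time: 34.65
tool_pos: [0.5429, -0.0472, 0.3106]
tool_rot: [0.711, 0.007, 0.704, -0.009]
contact_force: [-0.1, -0.2, 0.7]
gripper_width: 0.997
```

play_rows:
  motion:
    - [-1,[-0.04,0,0],0]
    - [-1,[-0.08,0,0],0]
    - [-1,[-0.12,0.0,0],0]
    - [-1,[-0.14,0,0],0]
    - [-1,[-0.14,0,0],0]

```text
time: 35.15
tool_pos: [0.3987, -0.0466, 0.3051]
tool_rot: [0.708, 0.008, 0.706, -0.009]
contact_force: [0.0, -0.3, -0.4]
gripper_width: 1.002
```

```bash
python3 - <<'E'
from h import *
s=state();print(s['time'],s['tool_pos'],s['gripper_width'],s['contact_force'])
for n in ['scene','top']:
    im,d,inf=grab(n,n+'18.png')
    W=cloud(d,inf);X,Y,Z=W[...,0],W[...,1],W[...,2]
    b=lambda x0,x1,y0,y1,z0,z1:(X>x0)&(X<x1)&(Y>y0)&(Y<y1)&(Z>z0)&(Z<z1)
    for l,m in (('g',b(.5,.65,0,.1,.215,.24)),('d',b(.5,.65,-.1,0,.187,.205)),('bottle',b(.69,.75,.02,.09,.055,.08)),('dappen',b(.69,.75,-.12,-.04,.02,.04)),('clean',b(.61,.66,-.09,.09,.034,.05)),('lid',b(.53,.63,.14,.3,.02,.2))):
        if m.sum()>5: print(n,l,m.sum(),W[m].mean(0).round(4),np.round(cv2.minEnclosingCircle(W[m][:,:2].astype(np.float32))[0],4),W[m][:,2].max())
E
```

```text
35.15 [ 0.39866186 -0.04664334  0.30509691] 1.0015172193854025 [ 0.01894776 -0.26138744 -0.38081686]
scene g 233 [0.5704 0.0389 0.2209] [0.5716 0.0409] 0.22416404324240558
scene d 191 [ 0.5704 -0.0488  0.1925] [ 0.571  -0.0461] 0.1962127142229331
scene bottle 64 [0.7142 0.0516 0.0632] [0.7157 0.0532] 0.06797516864629645
scene dappen 175 [ 0.7153 -0.0725  0.0266] [ 0.7154 -0.0734] 0.03349883463409832
scene clean 295 [ 0.6299 -0.0315  0.039 ] [ 0.6384 -0.012 ] 0.04449879527048985
scene lid 1148 [0.5665 0.2309 0.0402] [0.5791 0.2213] 0.044140667070116074
top g 355 [0.5721 0.0436 0.2222] [0.5723 0.0436] 0.22641209493225425
top d 216 [ 0.5722 -0.0446  0.194 ] [ 0.5724 -0.0454] 0.19864014424002552
top bottle 59 [0.7168 0.0537 0.0658] [0.7173 0.0533] 0.06984725460015731
top dappen 173 [ 0.7172 -0.0736  0.0275] [ 0.7168 -0.0736] 0.034664026645394024
top clean 498 [ 0.6313 -0.0061  0.0401] [ 0.6326 -0.0015] 0.046806755435257696
top lid 3129 [0.5799 0.2203 0.041 ] [0.5798 0.2205] 0.046440163316222784
```

View pics/scene18.png

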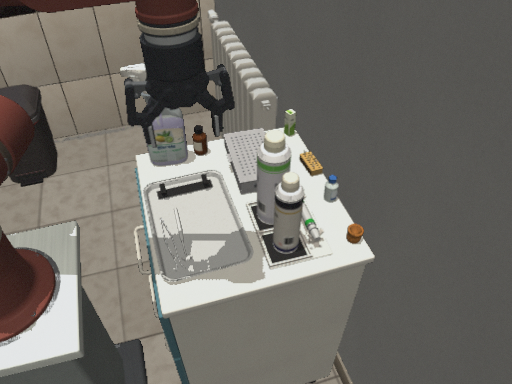

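View pics/top18.png

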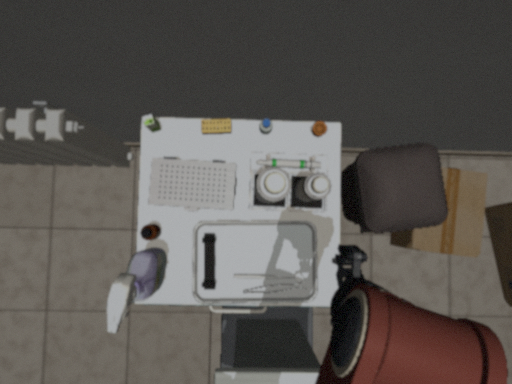

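All checks agree, so I'm handing the job in.

```bash
python3 -c "
from plant import workorder;print(workorder.job_done())"
```

```text
the job is handed in; nothing more can be done
None
```

The job is done in the order asked and handed in at about 35 s of robot time (limit 106 s).

**What I did**
1. I stood both cans on the tray.
2. I laid the red-ringed handpiece lengthwise in the case.
3. I put the green-ringed handpiece into the cradle.
4. I closed the lid by pushing it from behind.
5. I stood each can back in the bay it came from.

**Last checks**
- **Cans:** both are upright in their own bays, within about 3 mm of where they started, with cap heights unchanged.
- **Clean handpiece:** it rests in both yokes of the cradle.
- **Lid:** it lies flat at z ≈ 0.040 over its whole depth.
- **Bottle and dappen dish:** neither has moved, to within about 1 mm.
- **Arm:** it is clear of everything, and the highest force I saw was about 29 N, while setting a can down.

**What went wrong:** my first grip on the green can's cap was about 8 mm off-centre. I opened, recentred and gripped again, and the can did not shift noticeably. While on the tray, the dark can leaned about 1°.

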